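# Open the printed housing and tip it down for the inspection camera

### The job

Lift the loose red lid off the grey printed housing and set it down flat in the purple tray, handle up, without dropping it. Then tip the open housing over the step of the dark inspection plate, so that it ends lying flat on one side on the plate, between the two white lines, with its open mouth facing the little camera but not touching it. Do not shift the screwdriver or the yellow roll that lie beside the plate.

Things in the scene. Friction and masses are not known exactly. Their poses are not given: they have to be found in the camera images.
- housing: Grey printed open-topped housing, loose: 80 x 80 mm, 115 mm tall, walls and floor 4 mm, 0.25 to 0.5 kg. Origin: centre of its underside; z points out of the mouth (up at first). It starts upright on the table, 10 to 35 mm before the plate's step, +x face to the step within 0.12 rad, within 15 mm of the plate's centreline. A push near its top, foot against the step, tips it onto the plate.
- mouth (a point): Centre of the housing's open mouth, 115 mm along its z from the origin. To tip the housing, push its back near the top and let the fingertips rise with it on an arc about the step's upper edge: they grip the plastic, and a long level push jams. Short of about 55 degrees it may stay leaning on the step; past that it falls flat by itself.
- lid: Red lid, loose, 0.09 kg, 90 x 90 mm, over the housing's rim with a 12 mm deep skirt (2 mm play each side): lift it straight up. Origin: centre of the skirt's lower edge, at first 103 mm above the housing's; z up; top surface at z = 16 mm. On top a black grip bar, 14 mm wide (lid x), 60 mm long (lid y), from z = 16 to 50 mm.
- lid_handle (a point): Middle of the lid's black grip bar, 33 mm above the lid's origin.
- tray: Purple open tray, fixed, 170 x 170 mm outside and 25 mm high, walls and floor 5 mm thick. Origin: centre of its underside; z up. It stands either left or right of the plate; a clear plastic storage box (160 x 220 mm, 97 mm high, with red latches) stands on the other side.
- plate: Dark inspection plate, fixed, 200 (x) by 180 (y) mm, 8 mm thick. Origin: centre of its underside; x points from the open edge (the step, x = -100 mm, 8 mm high, nearest the robot) to the camera. White lines along x, inner edges at y = +/-75 mm. Black camera: a 42 mm wide cylinder along x, axis 58 mm high, x = 53 to 105 mm, on a post and a 70 mm wide foot that begins at x = 74 mm.
- screwdriver: Bystander: loose screwdriver lying on the table.
- tape_roll: Bystander: loose yellow roll, 90 mm across, 25 mm high, lying flat. Origin: centre of its underside.
Things that resemble listed ones, but are neither listed nor needed, are in the scene too. Of the things shaped like the lid, the red one is meant.

How it is judged:
On the way:
1. the lid lies flat in the tray, handle up and released, while the housing still stands upright (x of lid in the frame of tray between -0.045 and 0.045 m and y of lid in the frame of tray between -0.045 and 0.045 m and z of lid in the frame of tray below 0.01 m and angle between each of lid, housing's own z axis and vertical below 0.1 rad and contact force between the fingers and lid below 0.1 N and linear speed of lid below 0.02 m/s and height (world z) of housing below 0.01 m), for 0.2 s.
At the end, for the whole second after the job is handed in: Lid flat in the tray (0.1 rad), handle up, released. Housing at rest, flat on one side on the plate: foot and mouth centres 42-54 mm above the table and within 35 mm of the plate's centreline, axis along plate x within 0.3 rad, mouth towards the camera, its centre at plate x -45 to 48 mm (x of lid in the frame of tray between -0.045 and 0.045 m and y of lid in the frame of tray between -0.045 and 0.045 m and z of lid in the frame of tray below 0.01 m and angle between lid's own z axis and vertical below 0.1 rad and contact force between the fingers and lid below 0.1 N and linear speed of each of lid, housing below 0.02 m/s and y of housing in the frame of plate between -0.035 and 0.035 m and z of housing in the frame of plate between 0.042 and 0.054 m and y of mouth in the frame of plate between -0.035 and 0.035 m and z of mouth in the frame of plate between 0.042 and 0.054 m and x of mouth in the frame of plate between -0.045 and 0.048 m and angle between the z axis of housing and the x axis of plate, either way round below 0.3 rad and x of housing in the frame of plate below -0.04 m and angular speed of housing below 0.1 rad/s); the robot touches nothing.
It fails at once if the lid is dropped or thrown (faster than 0.6 m/s while the fingers do not touch it) (linear speed of lid above 0.6 m/s and contact force between the fingers and lid below 0.05 N).
It fails at once if the screwdriver or the yellow roll is moved by more than 25 mm (distance of any of screwdriver, tape_roll from where it was at the start of the episode above 0.025 m).
It also fails if it takes over 69 s, if anything falls off the work surface, if the arm or the gripper's body presses on something with over 40 N, if the wrist force passes 120 N, or if a joint passes its speed limit or range.

### The arm

A 6-joint arm with a two-finger parallel gripper is mounted at the origin on the work surface. World frame = base frame: x ahead of the robot, y to its left, z up, the work surface at z = 0. Lengths are in m, angles in rad, forces in N, time in s.
With the tool pointing down it reaches from about 0.275 to 0.75 m from the base axis. Payload 10.2 kg.
Tool frame: the origin (TCP) lies midway between the tips of the shut fingers; the grasp point (between the pads) lies 19 mm behind it; z points along the fingers, x is the direction in which the jaws open and shut, and the axes are right-handed (so a half turn about z gives the same grasp; the last joint's range is limited). The gripper opens to 88 mm and grips with 3 to 60 N. Pads are 18 mm wide; open, the fingers measure 123 mm over their backs; the gripper's body (75 mm by 187 mm) begins 45 mm behind the grasp point.
Start: joints at [1.097, 0.313, 1.498, -0, 1.331, -0.223], TCP at [0.13, 0.509, 0.239] pointing down, gripper open.
Joint ranges: [-2.94, 2.94], [-0.97, 2.17], [0.19, 2.56], [-1.23, 4.37], [0.02, 3.11], [-2.88, 2.88]. Speed limits (rad/s): [2.39, 2.39, 3.01, 3.14, 3.14, 3.14].

### API

Orientations are given as a unit quaternion [w, x, y, z].
In Python, from bench import env, optics gives the robot as it stands.
- The arm moves only by the shell command python3 -m jog 'ROWS' [FORCE]. ROWS is JSON, one flat list of numbers, 7 for each row, row after row: the closure in counts, from 0 (fully open) to 255 (shut), then the shift along the tool's x, y, z in cm, then the turn, a rotation vector about the tool's x, y, z in rad. In form: [claw, tx, ty, tz, wx, wy, wz, claw, tx, ty, tz, wx, wy, wz, ...]. A call has 1 to 12 rows; each row shifts and turns the commanded pose from where the row before left it, along the tool's axes as they then stand; what a row does not reach is not made up. A row lasts 1/12 s, in which the tool goes at most 41.7 mm and 7.16 degrees, less where a joint would pass 70% of its speed; a pose out of reach is approached as far as the arm can. A call is refused whole if a number of a shift passes 4.17 or a number of a turn 0.125, either way. A call with a gripper value outside its range is refused whole. The fingers move at their own pace and stop on an object; FORCE is the grip in N (left out, the last holds). Time passes only in rows, so rows that do not move let the fingers close. It gives the time, the measured TCP pose, the force and the opening at its end, in the units of the state.
- env.sense(): the state, without advancing time (a new reading comes with each control period).
- optics.read_camera(name): name is "scene" or "top" or "wrist"; returns a dict with "color" (420x560x3 uint8, blue, green, red), "z_map" (420x560 float32, m along the optical axis (not along the pixel's ray), 0 where there is no reading), "camera_matrix" (3x3 intrinsics, pixels), "dist_coeffs" ([k1, k2, p1, p2, k3] as OpenCV has them; the pictures are not rectified), "R" (3x3) and "t" (3): a world point X has camera coordinates R X + t. Camera axes: x right, y down, z forward; pixel columns grow to the right and rows downward; lengths in m; the calibration is good to about 2 mm. A picture is of the moment at which its call begins.
- env.close_job(): hands the job in, once; it reports no verdict.
The state is a dict: "clock": time; "joints": joint angles; "joint_velocities": joint speeds; "joint_torque": joint torques, N m; "eef_pos": TCP position; "eef_rot": TCP orientation; "wrist_force": force on the tool from outside, world axes, zero at the start; "torque": the same for the moment, N m; "opening": finger opening in m.
Only numpy, scipy, OpenCV 4.12 (cv2) and the standard library are available. Lean on these libraries where they do the work, as an engineer would, in place of code of your own. Each camera call takes 0.05 s, during which the arm holds its last target.

## Working session

There is one attempt and no reset: what is moved stays moved. The work goes in short steps, Python scripts to look and compute and a shell command to move; the robot and the scene stay as the last step left them, time stands still between calls to the robot, and variables do not carry over. Pictures are saved under pics/ and viewed, and the job is handed in when it is done.

```bash
ls; mkdir -p pics; cat > h.py <<'E'
import numpy as np, cv2
from bench import env, optics
def snap(n,tag):
    d=optics.read_camera(n); cv2.imwrite(f'pics/{tag}.png',d['color']); np.savez(f'pics/{tag}.npz',**{k:np.asarray(v) for k,v in d.items()}); return d
def load(tag): return dict(np.load(f'pics/{tag}.npz'))
def cloud(d):
    H,W=d['z_map'].shape
    u,v=np.meshgrid(np.arange(W),np.arange(H))
    p=cv2.undistortPoints(np.stack([u,v],-1).reshape(-1,1,2).astype(np.float64),d['camera_matrix'],d['dist_coeffs']).reshape(H,W,2)
    z=d['z_map'].astype(float)
    P=np.dstack([p[...,0]*z,p[...,1]*z,z])
    Wd=(P-d['t'].ravel())@d['R']
    Wd[z<=0]=np.nan
    return Wd
E
python3 - <<'E'
from h import *
for n in ['scene','top','wrist']: snap(n,n+'0')
print(env.sense())
E
```

```text
pics
{'clock': 0.15, 'joints': array([ 1.09660378e+00,  3.13303604e-01,  1.49824100e+00,  1.39987602e-05,
        1.33099842e+00, -2.23393699e-01]), 'joint_velocities': array([-0.00102838, -0.00157125, -0.00254867, -0.00015303,  0.00266158,
        0.00150255]), 'joint_torque': array([ 8.69261094e-04, -4.02308571e+01, -2.52318120e+01,  6.94917608e-02,
        3.44337348e-02, -5.11672079e-05]), 'eef_pos': array([0.13021482, 0.50841047, 0.2383098 ]), 'eef_rot': array([ 1.94779281e-04,  7.89993937e-01,  6.13114471e-01, -4.33485035e-04]), 'wrist_force': array([-0.14343768,  0.45447781,  0.21817548]), 'torque': array([-0.02213754,  0.00796152, -0.0078756 ]), 'opening': 0.08830851283045676}
```

View pics/scene0.png

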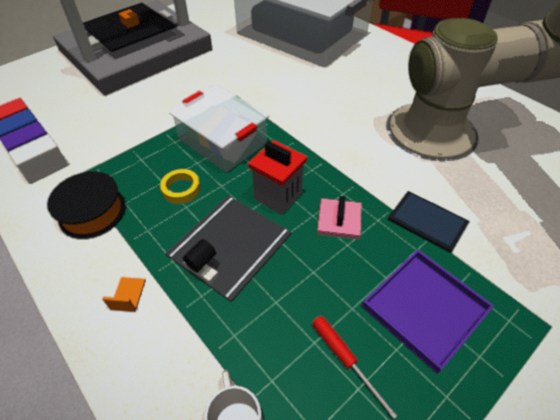

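View pics/top0.png

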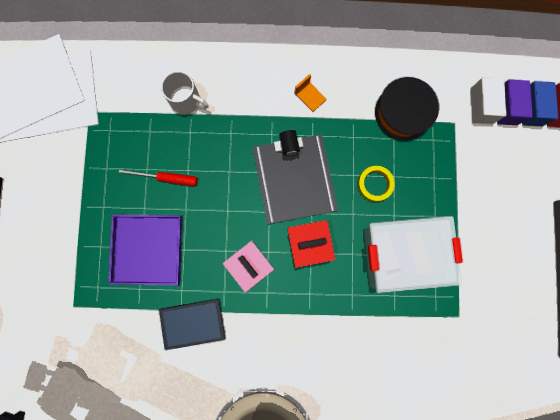

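View pics/wrist0.png

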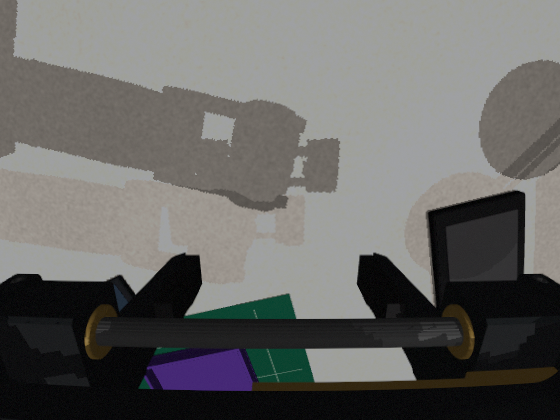

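Scene view: the red lid with its black bar, on the grey housing, is at (277,160). A pink lid-like thing lies on the mat at (341,217). The tray is at (427,308), the plate at (230,248), the roll at (180,186), the screwdriver at (350,365) and the clear box at (220,125). In the top view the red lid is at (311,244), the pink one at (248,266) and the tray at (146,250). The red lid sits on the housing and fits the description. I'll confirm it in a crop and measure.

```bash
python3 - <<'E'
from h import *
d=load('scene0'); c=d['color']
cv2.imwrite('pics/crop1.png',cv2.resize(c[130:310,160:380],None,fx=3,fy=3,interpolation=cv2.INTER_CUBIC))
for n in ['top0','scene0']:
    d=load(n); W=cloud(d); c=d['color'].astype(int); hsv=cv2.cvtColor(d['color'],cv2.COLOR_BGR2HSV)
    Z=W[...,2]
    print(n,'cam',-d['R'].T@d['t'])
    def rect(name,m,zlo,zhi):
        m=m&(Z>zlo)&(Z<zhi)
        m=m.astype(np.uint8); k,l,s,ce=cv2.connectedComponentsWithStats(m)
        if k<2: print(name,'none');return
        i=1+np.argmax(s[1:,4]); P=W[l==i]
        r=cv2.minAreaRect((P[:,:2]*1000).astype(np.float32))
        print(name,s[i,4],'px',ce[i].round(),'ctr',np.round(r[0],1),'size',np.round(r[1],1),'ang',round(r[2],1),'z',np.nanpercentile(P[:,2],[5,50,95]).round(4),'cen',P.mean(0).round(4))
    h,s,v=hsv[...,0],hsv[...,1],hsv[...,2]
    red=((h<6)|(h>174))&(s>200)&(v>80)
    rect('lidtop',red,0.1,0.14)
    rect('bar',(v<60),0.140,0.18)
    pur=(h>120)&(h<145)&(s>100)
    rect('tray',pur,-0.01,0.04)
    rect('traywall',pur,0.017,0.04)
    rect('yellow',(h>22)&(h<35)&(s>150),0.0,0.04)
    rect('screw handle',red,0.0,0.05)
    X=W[...,0];Y=W[...,1]
    rect('plate',(s<90)&(v<110)&(np.abs(X-0.6)<0.2),0.004,0.0125)
    wh=(s<60)&(v>150)
    rect('line',wh&(np.abs(Y)<.2),0.004,0.014)
    rect('camera',(v<50)&(X>.4),0.05,0.095)
E
```

```text
top0 cam [ 0.43290729 -0.01202635  1.06125581]
lidtop 1391 px [310. 244.] ctr [467.6 -95.9] size [88.7 89.6] ang 12.7 z [0.1166 0.1192 0.1221] cen [ 0.4674 -0.0955  0.1193]
bar 152 px [312. 243.] ctr [467.7 -95.6] size [12.1 57.8] ang 13.0 z [0.1504 0.1535 0.1557] cen [ 0.4676 -0.0953  0.1533]
tray 4890 px [145. 249.] ctr [445.  303.8] size [168.5 179.9] ang 1.4 z [0.0017 0.0052 0.0246] cen [0.4449 0.3029 0.0075]
traywall 647 px [146. 249.] ctr [445.1 299.6] size [168.1 172.1] ang 1.8 z [0.0186 0.0239 0.0272] cen [0.4455 0.2972 0.0236]
yellow 621 px [376. 183.] ctr [ 626.2 -265.1] size [88.2 89. ] ang 35.7 z [0.0091 0.0245 0.0281] cen [ 0.625  -0.2651  0.0227]
screw handle 373 px [177. 179.] ctr [623.1 233.5] size [100.4  24.1] ang 84.0 z [0.0173 0.0229 0.0272] cen [0.6219 0.2308 0.0226]
plate 4585 px [295. 181.] ctr [634.3 -62.1] size [200.5 180.2] ang 12.4 z [0.0051 0.008  0.011 ] cen [ 0.627  -0.0631  0.008 ]
line 646 px [260. 405.] ctr [79.  -0.5] size [ 60.6 195.9] ang 1.2 z [0.0079 0.0115 0.0136] cen [0.0832 0.0075 0.0112]
camera 2624 px [409. 106.] ctr [ 817.9 -340.6] size [14
[... 554 characters left out ...]
169.2] ang 1.1 z [0.018  0.0237 0.0263] cen [0.4535 0.3042 0.0231]
yellow 830 px [180. 186.] ctr [ 624.  -276.7] size [116.   88.9] ang 72.5 z [0.0037 0.0224 0.0261] cen [ 0.6289 -0.2613  0.0187]
screw handle 744 px [334. 342.] ctr [626.1 233.5] size [97.8 24.2] ang 84.5 z [0.0164 0.0232 0.0264] cen [0.6283 0.2352 0.0226]
plate 5263 px [233. 244.] ctr [634.9 -61.8] size [201.9 181.9] ang 12.6 z [0.0056 0.0077 0.0098] cen [ 0.6301 -0.0547  0.0077]
line 629 px [431. 145.] ctr [54.9 19.3] size [106.1 210.5] ang 22.9 z [0.0082 0.0112 0.0137] cen [0.0639 0.0393 0.0111]
camera 2732 px [ 83. 198.] ctr [ 819.2 -337.9] size [146.2 144.9] ang 86.0 z [0.0577 0.0599 0.0618] cen [ 0.8211 -0.3345  0.0598]
```

View pics/crop1.png

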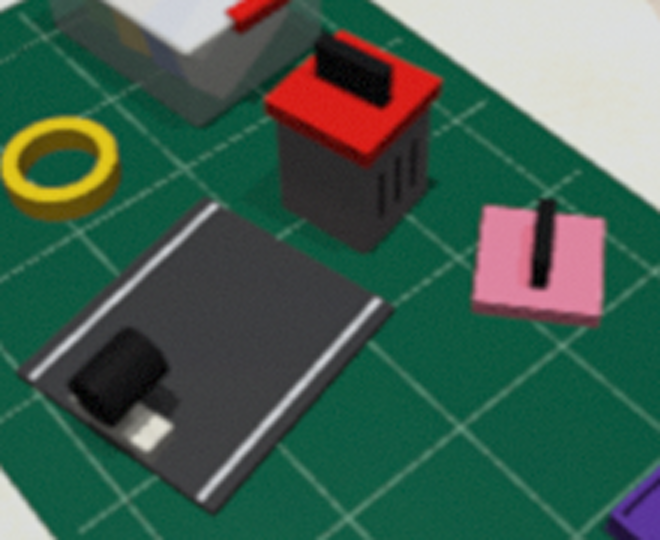

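The crop confirms it: the red lid with the black bar sits on the slotted housing, and the pink one is a decoy on the mat. The sizes agree: lid 89 x 90 mm with its top at 0.119, and plate 200 x 180 at yaw 12.5°, with the housing 30 mm before the step. First I turn the jaws to yaw 12.7° (1.098 rad about tool z).

```bash
cat > w.py <<'E'
import sys
from h import *
from scipy.spatial.transform import Rotation as Ro
def need(target):
    s=env.sense(); q=s['eef_rot']; R=Ro.from_quat([q[1],q[2],q[3],q[0]]).as_matrix()
    d=R.T@(np.array(target)-s['eef_pos'])*100
    print('t',round(s['clock'],2),'pos',s['eef_pos'].round(4),'xaxis',R[:,0].round(3),'z',R[:,2].round(3),'yaw',np.degrees(np.arctan2(R[1,0],R[0,0])).round(2),'F',s['wrist_force'].round(1),'op',round(s['opening'],4),'q',s['joints'].round(3))
    print('need cm',d.round(2)); return d
if __name__=='__main__': need([float(a) for a in sys.argv[1:4]])
E
python3 -m jog '[0,0,0,0,0,0,0.122, 0,0,0,0,0,0,0.122, 0,0,0,0,0,0,0.122, 0,0,0,0,0,0,0.122, 0,0,0,0,0,0,0.122, 0,0,0,0,0,0,0.122, 0,0,0,0,0,0,0.122, 0,0,0,0,0,0,0.122, 0,0,0,0,0,0,0.122, 0,0,0,0,0,0,0]' 20
python3 w.py 0.468 -0.0955 0.24
```

```text
clock: 0.98
eef_pos: [0.1302, 0.5085, 0.2385]
eef_rot: [0.0, 0.994, 0.109, -0.0]
wrist_force: [0.1, 0.4, -0.4]
opening: 0.0881
t 0.98 pos [0.1302 0.5085 0.2385] xaxis [ 0.976  0.216 -0.   ] z [-0. -0. -1.] yaw 12.47 F [ 0.1  0.4 -0.4] op 0.0881 q [1.097 0.313 1.498 0.    1.331 0.879]
need cm [19.94 66.27 -0.13]
```

```bash

python3 -m jog '[0,1,3.3,0,0,0,0, 0,1,3.3,0,0,0,0, 0,1,3.3,0,0,0,0, 0,1,3.3,0,0,0,0, 0,1,3.3,0,0,0,0, 0,1,3.3,0,0,0,0, 0,1,3.3,0,0,0,0, 0,1,3.3,0,0,0,0, 0,1,3.3,0,0,0,0, 0,1,3.3,0,0,0,0, 0,1,3.3,0,0,0,0, 0,1,3.3,0,0,0,0]'
python3 -m jog '[0,1,3.3,0,0,0,0, 0,1,3.3,0,0,0,0, 0,1,3.3,0,0,0,0, 0,1,3.3,0,0,0,0, 0,1,3.3,0,0,0,0, 0,1,3.3,0,0,0,0, 0,1,3.3,0,0,0,0, 0,1,3.3,0,0,0,0, 0,0,0,0,0,0,0, 0,0,0,0,0,0,0]'
python3 w.py 0.468 -0.0955 0.123
python3 - <<'E'
from h import *
snap('wrist','wrist1')
E
```

```text
clock: 1.98
eef_pos: [0.3349, 0.1471, 0.2388]
eef_rot: [0.0, 0.994, 0.113, 0.0]
wrist_force: [1.1, 0.8, 0.4]
opening: 0.0884
clock: 2.82
eef_pos: [0.4708, -0.0921, 0.2381]
eef_rot: [-0.0, 0.994, 0.111, -0.001]
wrist_force: [-0.1, 0.9, -0.3]
opening: 0.0881
t 2.82 pos [ 0.4708 -0.0921  0.2381] xaxis [ 0.975  0.221 -0.001] z [-0.001  0.001 -1.   ] yaw 12.79 F [-0.1  0.9 -0.3] op 0.0881 q [-0.438  0.214  1.628  0.     1.301 -0.661]
need cm [-0.34  0.27 11.51]
```

View pics/wrist1.png

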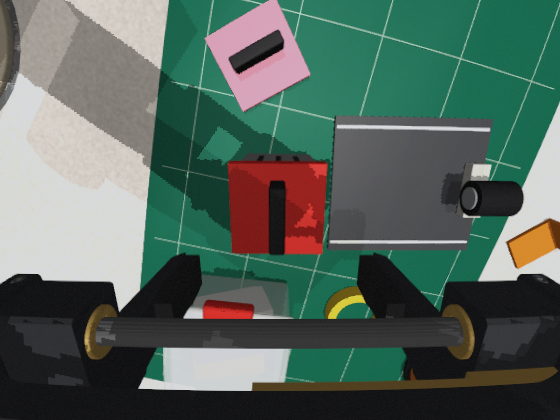

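The wrist view shows the red lid's bar at (278,217), centred between the fingers (column 279) and parallel to them. The gripper is aligned, so I go down and grip.

```bash

python3 -m jog '[0,-0.3,0.27,2.5,0,0,0, 0,0,0,2.5,0,0,0, 0,0,0,2,0,0,0, 0,0,0,1.5,0,0,0, 0,0,0,1.5,0,0,0, 0,0,0,1.4,0,0,0, 0,0,0,0,0,0,0]'
python3 w.py 0.468 -0.0955 0.123
python3 -m jog '[255,0,0,0,0,0,0, 255,0,0,0,0,0,0, 255,0,0,0,0,0,0, 255,0,0,0,0,0,0, 255,0,0,0,0,0,0, 255,0,0,0,0,0,0, 255,0,0,0,0,0,0, 255,0,0,0,0,0,0, 255,0,0,0,0,0,0]' 25
python3 w.py 0.468 -0.0955 0.123
```

```text
clock: 3.45
eef_pos: [0.4669, -0.0928, 0.1229]
eef_rot: [-0.001, 0.994, 0.112, -0.002]
wrist_force: [0.3, 0.2, 0.2]
opening: 0.0879
t 3.45 pos [ 0.4669 -0.0928  0.1229] xaxis [ 0.975  0.223 -0.003] z [-0.004  0.002 -1.   ] yaw 12.9 F [0.3 0.2 0.2] op 0.0879 q [-0.443  0.341  1.79   0.     1.015 -0.668]
need cm [ 0.05  0.29 -0.01]
clock: 4.2
eef_pos: [0.4684, -0.0945, 0.1247]
eef_rot: [0.0, 0.994, 0.111, 0.0]
wrist_force: [0.6, 0.8, 0.8]
opening: 0.0301
t 4.2 pos [ 0.4684 -0.0945  0.1247] xaxis [0.975 0.22  0.   ] z [ 0. -0. -1.] yaw 12.72 F [0.6 0.8 0.8] op 0.0301 q [-0.445  0.339  1.786 -0.     1.016 -0.667]
need cm [-0.06  0.09  0.17]
```

Still closing (30 mm).

```bash

python3 -m jog '[255,0,0,0,0,0,0, 255,0,0,0,0,0,0, 255,0,0,0,0,0,0, 255,0,0,0,0,0,0, 255,0,0,0,0,0,0, 255,0,0,0,0,0,0]' 25
python3 -m jog '[255,0,0,-0.5,0,0,0, 255,0,0,-0.5,0,0,0, 255,0,0,-0.7,0,0,0, 255,0,0,-1,0,0,0, 255,0,0,-1.5,0,0,0, 255,0,0,-1.5,0,0,0, 255,0,0,-1.5,0,0,0, 255,0,0,-1.5,0,0,0, 255,0,0,0,0,0,0]'
python3 w.py 0.445 0.3 0.2
python3 - <<'E'
from h import *
snap('scene','scene2')
E
```

```text
clock: 4.7
eef_pos: [0.4684, -0.0945, 0.1247]
eef_rot: [-0.0, 0.994, 0.111, 0.0]
wrist_force: [-0.2, -0.8, -0.2]
opening: 0.0138
clock: 5.45
eef_pos: [0.4694, -0.0949, 0.2151]
eef_rot: [0.001, 0.994, 0.111, 0.002]
wrist_force: [0.8, 0.8, -1.3]
opening: 0.014
t 5.45 pos [ 0.4694 -0.0949  0.2151] xaxis [0.975 0.22  0.004] z [ 0.005 -0.002 -1.   ] yaw 12.72 F [ 0.8  0.8 -1.3] op 0.014 q [-0.445  0.229  1.672  0.     1.235 -0.667]
need cm [  6.31 -39.06   1.4 ]
```

View pics/scene2.png

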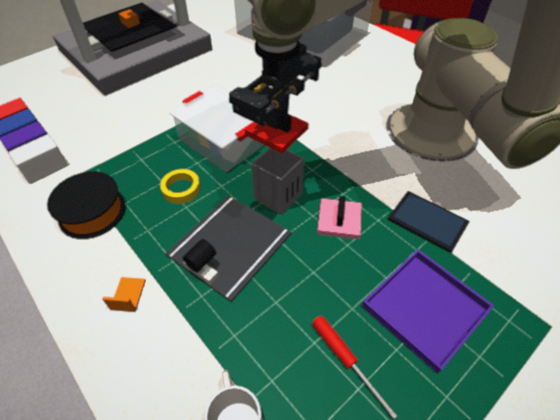

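The scene view shows the lid in the gripper at (275,130), clear of the open housing at (278,180), which still stands upright. Carrying it to the tray.

```bash

python3 -m jog '[255,0.2,-1,0,0,0,0, 255,0.4,-2.5,0,0,0,0, 255,0.4,-2.5,0,0,0,0, 255,0.4,-2.5,0,0,0,0, 255,0.4,-2.5,0,0,0,0, 255,0.4,-2.5,0,0,0,0, 255,0.4,-2.5,0,0,0,0, 255,0.4,-2.5,0,0,0,0, 255,0.4,-2.5,0,0,0,0, 255,0.4,-2.5,0,0,0,0, 255,0.4,-2.5,0,0,0,0, 255,0.4,-2.5,0,0,0,0]'
python3 -m jog '[255,0.4,-2.5,0,0,0,0, 255,0.4,-2.5,0,0,0,0, 255,0.4,-2.5,0,0,0,0, 255,0.4,-2,0,0,0,0, 255,0.1,-1,0,0,0,0, 255,0,0,0,0,0,0, 255,0,0,0,0,0,0]'
python3 w.py 0.445 0.301 0.04
```

```text
clock: 6.5
eef_pos: [0.4494, 0.1954, 0.2107]
eef_rot: [0.0, 0.994, 0.111, -0.001]
wrist_force: [0.3, -1.0, -0.3]
opening: 0.014
clock: 7.08
eef_pos: [0.4435, 0.2996, 0.2111]
eef_rot: [0.0, 0.994, 0.111, -0.001]
wrist_force: [-0.4, 0.0, -1.9]
opening: 0.0135
t 7.08 pos [0.4435 0.2996 0.2111] xaxis [ 0.975  0.221 -0.001] z [-0.001 -0.001 -1.   ] yaw 12.76 F [-0.4  0.  -1.9] op 0.0135 q [ 0.375  0.358  1.509 -0.     1.276  0.153]
need cm [ 0.2  -0.12 17.11]
```

```bash

python3 -m jog '[255,0.2,0,1,0,0,0, 255,0,0,2,0,0,0, 255,0,0,2,0,0,0, 255,0,0,2,0,0,0, 255,0,0,2,0,0,0, 255,0,0,2,0,0,0, 255,0,0,2,0,0,0, 255,0,0,1.5,0,0,0, 255,0,0,1,0,0,0, 255,0,0,1,0,0,0, 255,0,0,0.5,0,0,0, 255,0,0,0,0,0,0]'
python3 -m jog '[255,0,0,0.3,0,0,0, 255,0,0,0.3,0,0,0, 255,0,0,0.2,0,0,0, 255,0,0,0,0,0,0]'
python3 w.py 0.445 0.301 0.0267
python3 - <<'E'
from h import *
snap('scene','scene3')
E
```

```text
clock: 8.08
eef_pos: [0.4457, 0.2998, 0.0409]
eef_rot: [0.0, 0.994, 0.111, -0.001]
wrist_force: [-0.1, -0.6, -0.8]
opening: 0.0137
clock: 8.42
eef_pos: [0.4459, 0.3003, 0.0336]
eef_rot: [0.0, 0.994, 0.111, -0.0]
wrist_force: [0.6, -0.5, -1.2]
opening: 0.0137
t 8.42 pos [0.4459 0.3003 0.0336] xaxis [ 0.975  0.22  -0.   ] z [-0. -0. -1.] yaw 12.72 F [ 0.6 -0.5 -1.2] op 0.0137 q [ 0.375  0.591  1.675 -0.     0.876  0.153]
need cm [-0.07 -0.09  0.69]
```

View pics/scene3.png

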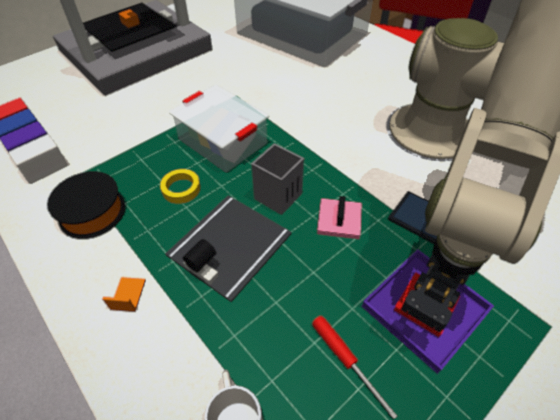

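The lid is over the tray's middle at (428,300). I lower it until it touches.

```bash

python3 -m jog '[255,0,0,0.2,0,0,0, 255,0,0,0.2,0,0,0, 255,0,0,0.1,0,0,0, 255,0,0,0,0,0,0]'
python3 -m jog '[255,0,0,0.1,0,0,0, 255,0,0,0.05,0,0,0, 255,0,0,0,0,0,0]'
```

```text
clock: 8.8
eef_pos: [0.4458, 0.3002, 0.0285]
eef_rot: [0.0, 0.994, 0.111, -0.0]
wrist_force: [0.1, -0.1, -0.8]
opening: 0.0137
clock: 9.05
eef_pos: [0.4459, 0.3002, 0.0271]
eef_rot: [0.0, 0.994, 0.111, -0.0]
wrist_force: [-0.3, 0.5, -1.4]
opening: 0.0142
```

```bash

python3 -m jog '[255,0,0,0.07,0,0,0, 255,0,0,0.05,0,0,0, 255,0,0,0,0,0,0]'
python3 -m jog '[255,0,0,0.05,0,0,0, 255,0,0,0,0,0,0]'
```

```text
clock: 9.3
eef_pos: [0.446, 0.3003, 0.0267]
eef_rot: [0.0, 0.994, 0.111, 0.0]
wrist_force: [-2.2, -0.8, 6.8]
opening: 0.0138
clock: 9.47
eef_pos: [0.446, 0.3003, 0.0267]
eef_rot: [0.0, 0.994, 0.111, 0.0]
wrist_force: [-5.3, -2.0, 12.4]
opening: 0.0137
```

In contact. Releasing with a half-open jaw, then going up.

```bash

python3 -m jog '[150,0,0,-0.1,0,0,0, 150,0,0,0,0,0,0, 150,0,0,0,0,0,0, 150,0,0,0,0,0,0, 150,0,0,0,0,0,0, 150,0,0,0,0,0,0]'
python3 -m jog '[150,0,0,-0.5,0,0,0, 150,0,0,-1,0,0,0, 150,0,0,-1.5,0,0,0, 150,0,0,-2,0,0,0, 150,0,0,-3,0,0,0, 150,0,0,-3,0,0,0, 150,0,0,-3,0,0,0, 150,0,0,-3,0,0,0, 150,0,0,-2,0,0,0, 150,0,0,0,0,0,0]'
python3 - <<'E'
from h import *
snap('scene','scene4');snap('top','top4')
for n in ['top4','scene4']:
    d=load(n);W=cloud(d);hsv=cv2.cvtColor(d['color'],cv2.COLOR_BGR2HSV);h,s,v=cv2.split(hsv);Z=W[...,2]
    m=((h<6)|(h>174))&(s>180)&(abs(W[...,1]-.3)<.09)&(abs(W[...,0]-.445)<.09)&(Z>.015)&(Z<.03)
    P=W[m];r=cv2.minAreaRect((P[:,:2]*1000).astype(np.float32)); A=np.c_[P[:,:2],np.ones(len(P))];print(n,len(P),r,np.linalg.lstsq(A,P[:,2],rcond=None)[0],np.median(P[:,2]))
    # housing rim
    m=(s<80)&(Z>.108)&(Z<.122)&(abs(W[...,0]-.468)<.07)&(abs(W[...,1]+.0955)<.07)
    P=W[m];print('rim',len(P),cv2.minAreaRect((P[:,:2]*1000).astype(np.float32)),np.median(P[:,2]))
E
```

```text
clock: 9.97
eef_pos: [0.4459, 0.3003, 0.0264]
eef_rot: [0.0, 0.994, 0.111, -0.0]
wrist_force: [-0.2, -0.3, 0.8]
opening: 0.036
clock: 10.8
eef_pos: [0.4472, 0.3009, 0.2218]
eef_rot: [-0.001, 0.994, 0.111, 0.004]
wrist_force: [0.3, 0.5, 0.4]
opening: 0.0362
top4 1138 ((444.5867614746094, 296.724853515625), (87.84613037109375, 90.4464340209961), 12.781427383422852) [-0.00437334 -0.00121676  0.02300123] 0.020688893427780637
rim 277 ((467.4573974609375, -96.04736328125), (80.11177062988281, 80.25341033935547), 11.750163078308105) 0.11498174011056767
scene4 1598 ((446.64373779296875, 297.6981201171875), (90.63834381103516, 88.22724914550781), 12.980782508850098) [-0.0044921   0.00972956  0.01982101] 0.020713007730411813
rim 413 ((468.453369140625, -96.2503662109375), (82.44783782958984, 81.93791198730469), 12.170799255371094) 0.11361032697725078
```

View pics/scene4.png

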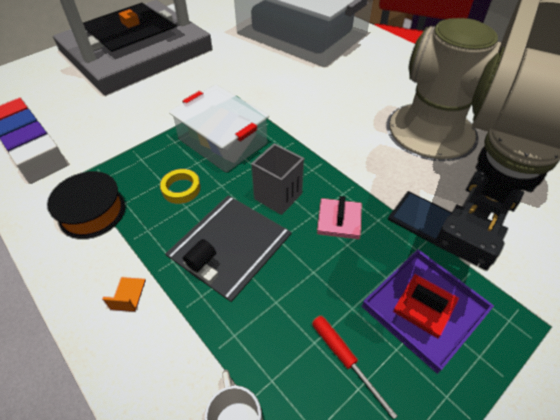

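View pics/top4.png

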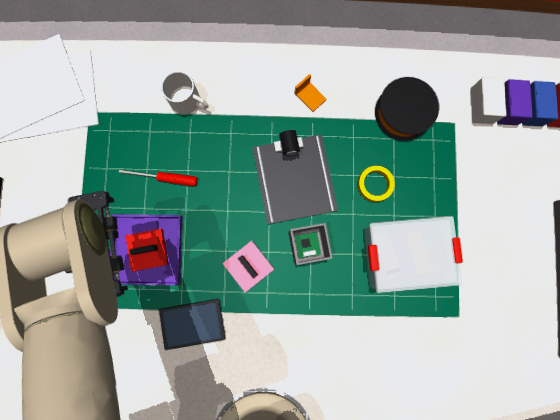

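Lid check: both cameras put it at (0.4455, 0.297), top at 0.0207 (expected 0.021), flat, and within 5 mm of the tray centre. Scene view: lid at (428,303) in the tray, empty housing upright at (278,180). The roll and screwdriver haven't moved.

Next I turn the jaws across the push direction (tool y along plate x), so that two open fingers push the housing's back at two places.

```bash

python3 -m jog '[150,0,0,0,0,0,-0.12, 150,0,0,0,0,0,-0.12, 150,0,0,0,0,0,-0.12, 150,0,0,0,0,0,-0.12, 150,0,0,0,0,0,-0.12, 150,0,0,0,0,0,-0.12, 150,0,0,0,0,0,-0.12, 150,0,0,0,0,0,-0.12, 150,0,0,0,0,0,-0.12, 150,0,0,0,0,0,-0.12, 150,0,0,0,0,0,-0.12, 150,0,0,0,0,0,-0.12]'
python3 -m jog '[150,0,0,0,0,0,-0.12, 150,0,0,0,0,0,0, 150,0,0,0,0,0,0]'
python3 w.py 0.4006 -0.1108 0.22
```

```text
clock: 11.9
eef_pos: [0.4453, 0.3, 0.215]
eef_rot: [-0.001, 0.672, 0.741, -0.001]
wrist_force: [-0.1, 0.3, 0.2]
opening: 0.0364
clock: 12.15
eef_pos: [0.4455, 0.3001, 0.2155]
eef_rot: [-0.001, 0.63, 0.777, -0.001]
wrist_force: [-0.4, 0.5, 0.2]
opening: 0.0365
t 12.15 pos [0.4455 0.3001 0.2155] xaxis [-0.206  0.979 -0.   ] z [-0.002 -0.001 -1.   ] yaw 101.89 F [-0.4  0.5  0.2] op 0.0365 q [ 0.375  0.359  1.496  0.     1.289 -1.404]
need cm [-39.28 -12.86  -0.41]
```

```bash

python3 -m jog '[150,-1.2,-0.4,0,0,0,0, 150,-2.3,-0.75,0,0,0,0, 150,-2.3,-0.75,0,0,0,0, 150,-2.3,-0.75,0,0,0,0, 150,-2.3,-0.75,0,0,0,0, 150,-2.3,-0.75,0,0,0,0, 150,-2.3,-0.75,0,0,0,0, 150,-2.3,-0.75,0,0,0,0, 150,-2.3,-0.75,0,0,0,0, 150,-2.3,-0.75,0,0,0,0, 150,-2.3,-0.75,0,0,0,0, 150,-2.3,-0.75,0,0,0,0]'
python3 -m jog '[150,-2.3,-0.75,0,0,0,0, 150,-2.3,-0.75,0,0,0,0, 150,-2.3,-0.75,0,0,0,0, 150,-2.3,-0.75,0,0,0,0, 150,-2.3,-0.75,0,0,0,0, 150,-1.2,-0.4,0,0,0,0, 150,0,0,0,0,0,-0.01, 150,0,0,0,0,0,0]'
python3 w.py 0.4006 -0.1108 0.06
```

```text
clock: 13.15
eef_pos: [0.4159, 0.0215, 0.2163]
eef_rot: [-0.0, 0.63, 0.777, -0.0]
wrist_force: [1.0, 0.4, -0.4]
opening: 0.036
clock: 13.82
eef_pos: [0.4023, -0.1101, 0.2163]
eef_rot: [-0.0, 0.626, 0.78, -0.0]
wrist_force: [-0.2, 0.6, 0.1]
opening: 0.0361
t 13.82 pos [ 0.4023 -0.1101  0.2163] xaxis [-0.217  0.976  0.   ] z [-0.  0. -1.] yaw 102.52 F [-0.2  0.6  0.1] op 0.0361 q [-0.55   0.094  1.83   0.     1.218 -2.339]
need cm [-0.04 -0.18 15.63]
```

```bash

python3 -m jog '[150,0,-0.5,1.5,0,0,0, 150,0,-0.3,2,0,0,0, 150,0,0,2,0,0,0, 150,0,0,2,0,0,0, 150,0,0,2,0,0,0, 150,0,0,2,0,0,0, 150,0,0,2,0,0,0, 150,0,0,1.2,0,0,0, 150,0,0,0.8,0,0,0, 150,0,0,0,0,0,0]'
python3 w.py 0.4006 -0.1108 0.06
python3 - <<'E'
from h import *
snap('scene','scene5')
E
```

```text
clock: 14.65
eef_pos: [0.3945, -0.1106, 0.0605]
eef_rot: [-0.001, 0.625, 0.781, -0.0]
wrist_force: [0.2, 0.1, 0.4]
opening: 0.0364
t 14.65 pos [ 0.3945 -0.1106  0.0605] xaxis [-0.22   0.976  0.002] z [-0.002  0.001 -1.   ] yaw 102.69 F [0.2 0.1 0.4] op 0.0364 q [-0.561  0.325  2.032  0.     0.787 -2.353]
need cm [-0.16  0.59  0.05]
```

View pics/scene5.png

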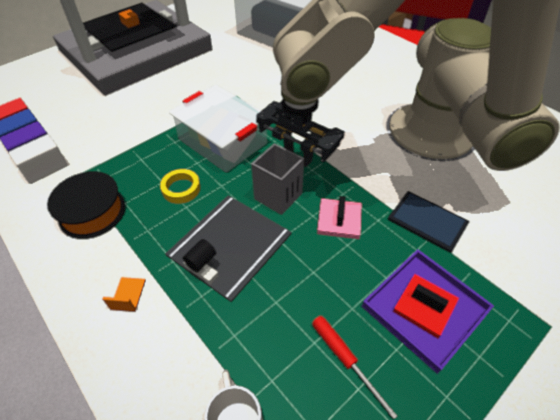

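The gripper is behind the housing at (300,135), with its body clear above the rim. I push low and level to slide the foot to the step, about 26 mm of free travel and then 30 mm.

```bash

python3 -m jog '[150,0,1,0,0,0,0, 150,0,1,0,0,0,0, 150,0,0.5,0,0,0,0, 150,0,0.4,0,0,0,0, 150,0,0.4,0,0,0,0, 150,0,0.4,0,0,0,0, 150,0,0.4,0,0,0,0]'
python3 -m jog '[150,0,0.4,0,0,0,0, 150,0,0.4,0,0,0,0, 150,0,0.4,0,0,0,0]'
python3 w.py 0.429 -0.1045 0.06
```

```text
clock: 15.28
eef_pos: [0.4353, -0.1025, 0.0616]
eef_rot: [-0.0, 0.625, 0.781, -0.0]
wrist_force: [-5.1, -1.0, 4.4]
opening: 0.0364
clock: 15.53
eef_pos: [0.4472, -0.0999, 0.0615]
eef_rot: [-0.0, 0.625, 0.781, -0.0]
wrist_force: [-4.1, -1.7, 3.4]
opening: 0.0366
t 15.53 pos [ 0.4472 -0.0999  0.0615] xaxis [-0.219  0.976  0.   ] z [-0. -0. -1.] yaw 102.67 F [-4.1 -1.7  3.4] op 0.0366 q [-0.476  0.407  1.896 -0.     0.838 -2.268]
need cm [-0.05 -1.87  0.15]
```

```bash

python3 - <<'E'
from h import *
d=snap('scene','scene6'); W=cloud(d)
cv2.imwrite('pics/crop6.png',cv2.resize(d['color'][90:310,140:380],None,fx=2.7,fy=2.7,interpolation=cv2.INTER_CUBIC))
E
```

```text
(no output)
```

View pics/crop6.png

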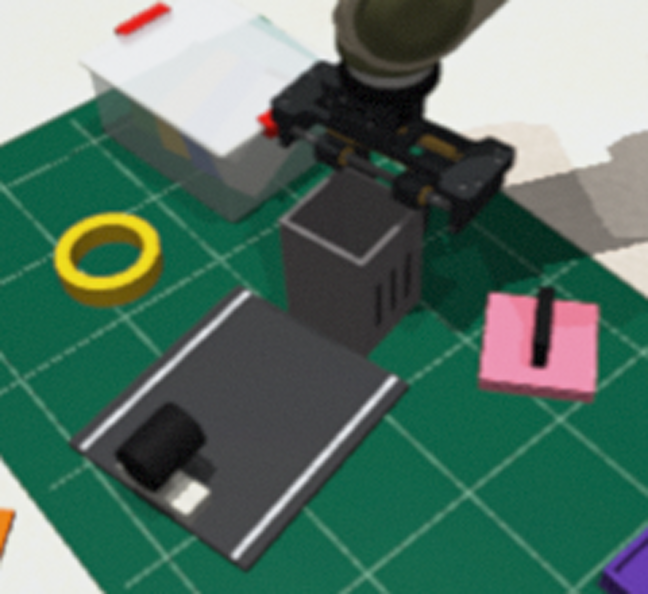

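The housing stands upright with its foot at or very near the step (crop (355,350)). Small pushes will tell me when it touches.

```bash

python3 -m jog '[150,0,0.3,0,0,0,0, 150,0,0,0,0,0,0]'
python3 -m jog '[150,0,0.2,0,0,0,0, 150,0,0,0,0,0,0]'
python3 -m jog '[150,0,0.2,0,0,0,0, 150,0,0,0,0,0,0]'
```

```text
clock: 15.75
eef_pos: [0.4498, -0.0992, 0.0614]
eef_rot: [-0.0, 0.625, 0.781, -0.0]
wrist_force: [-3.6, -0.4, 1.1]
opening: 0.0367
clock: 15.92
eef_pos: [0.4503, -0.099, 0.0616]
eef_rot: [-0.002, 0.625, 0.781, -0.001]
wrist_force: [-14.9, -4.0, 11.4]
opening: 0.0363
clock: 16.08
eef_pos: [0.4507, -0.0989, 0.0619]
eef_rot: [-0.003, 0.624, 0.781, -0.003]
wrist_force: [-29.4, -8.1, 24.5]
opening: 0.0361
```

The foot is at the step: force rises to 30 N with no travel. I back off, go up to about 20 mm below the rim, and work out the arc about the step's upper edge.

```bash

python3 -m jog '[150,0,-0.5,0,0,0,0, 150,0,-0.5,0,0,0,0, 150,0,0,-1.5,0,0,0, 150,0,0,-1.6,0,0,0, 150,0,0,0,0,0,0]'
python3 w.py 0.4495 -0.0992 0.092
python3 - <<'E'
import numpy as np
a0=np.arctan2(84,-80);r=np.hypot(80,84)
p=np.radians(np.arange(0,76,4));X=r*np.cos(a0-p);Z=r*np.sin(a0-p)
for i in range(len(p)-1): print(round(np.degrees(p[i+1])),round((X[i+1]-X[i])/10,2),round(-(Z[i+1]-Z[i])/10,2))
E
```

```text
clock: 16.5
eef_pos: [0.4453, -0.1012, 0.0945]
eef_rot: [0.002, 0.625, 0.781, 0.001]
wrist_force: [0.8, 0.0, 0.8]
opening: 0.0361
t 16.5 pos [ 0.4453 -0.1012  0.0945] xaxis [-0.219  0.976 -0.003] z [ 0.005 -0.002 -1.   ] yaw 102.67 F [0.8 0.  0.8] op 0.0361 q [-4.810e-01  3.440e-01  1.879e+00  1.000e-03  9.140e-01 -2.273e+00]
need cm [0.11 0.45 0.26]
4 0.61 -0.54
8 0.64 -0.49
12 0.67 -0.45
16 0.7 -0.4
20 0.73 -0.35
24 0.75 -0.3
28 0.77 -0.24
32 0.79 -0.19
36 0.8 -0.14
40 0.81 -0.08
44 0.81 -0.02
48 0.81 0.03
52 0.8 0.09
56 0.8 0.15
60 0.78 0.2
64 0.77 0.26
68 0.75 0.31
72 0.73 0.36
```

```bash

python3 -m jog '[150,0,0.4,0.1,0,0,0, 150,0,0.1,0,0,0,0]'
python3 -m jog '[150,0,0.3,-0.27,0,0,0, 150,0,0.3,-0.27,0,0,0, 150,0,0.32,-0.25,0,0,0, 150,0,0.32,-0.24,0,0,0]'
python3 - <<'E'
from h import *
d=snap('scene','scene7')
cv2.imwrite('pics/crop7.png',cv2.resize(d['color'][90:310,140:380],None,fx=2.7,fy=2.7,interpolation=cv2.INTER_CUBIC))
E
```

```text
clock: 16.67
eef_pos: [0.4491, -0.0993, 0.0907]
eef_rot: [-0.0, 0.625, 0.781, 0.0]
wrist_force: [-0.5, -0.4, -0.1]
opening: 0.0363
clock: 17.0
eef_pos: [0.4611, -0.0967, 0.1018]
eef_rot: [-0.0, 0.625, 0.781, -0.0]
wrist_force: [-1.2, 0.3, 0.2]
opening: 0.0361
```

View pics/crop7.png

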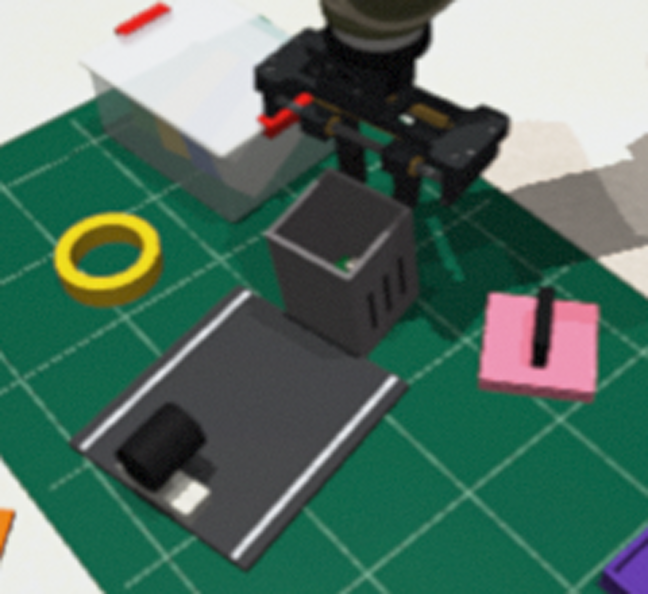

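The housing is tipping forward about the step (the crop shows its mouth opening toward the viewer), with low force. I continue the arc.

```bash

python3 -m jog '[150,0,0.33,-0.23,0,0,0, 150,0,0.34,-0.22,0,0,0, 150,0,0.35,-0.2,0,0,0, 150,0,0.35,-0.2,0,0,0, 150,0,0.36,-0.18,0,0,0, 150,0,0.37,-0.17,0,0,0, 150,0,0.37,-0.15,0,0,0, 150,0,0.38,-0.15,0,0,0, 150,0,0.38,-0.12,0,0,0, 150,0,0.39,-0.12,0,0,0]'
python3 -m jog '[150,0,0.39,-0.1,0,0,0, 150,0,0.4,-0.09,0,0,0, 150,0,0.4,-0.07,0,0,0, 150,0,0.4,-0.07,0,0,0, 150,0,0.4,-0.04,0,0,0, 150,0,0.4,-0.04,0,0,0]'
python3 - <<'E'
from h import *
d=snap('scene','scene8')
cv2.imwrite('pics/crop8.png',cv2.resize(d['color'][90:310,140:380],None,fx=2.7,fy=2.7,interpolation=cv2.INTER_CUBIC))
E
```

```text
clock: 17.88
eef_pos: [0.4966, -0.0888, 0.1194]
eef_rot: [0.0, 0.625, 0.781, -0.0]
wrist_force: [-0.6, -0.5, -0.1]
opening: 0.0362
clock: 18.38
eef_pos: [0.52, -0.0835, 0.1234]
eef_rot: [0.0, 0.625, 0.781, 0.0]
wrist_force: [-0.9, 0.0, 0.7]
opening: 0.0363
```

View pics/crop8.png

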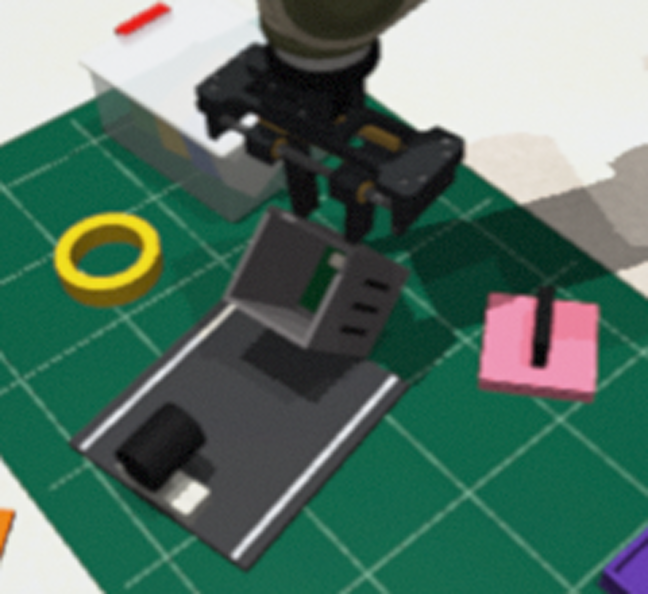

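About 40° tilted and straight. I continue past 60°.

```bash

python3 -m jog '[150,0,0.4,-0.01,0,0,0, 150,0,0.4,-0.01,0,0,0, 150,0,0.4,0.01,0,0,0, 150,0,0.4,0.02,0,0,0, 150,0,0.4,0.04,0,0,0, 150,0,0.4,0.05,0,0,0, 150,0,0.4,0.07,0,0,0, 150,0,0.4,0.08,0,0,0, 150,0,0.39,0.1,0,0,0, 150,0,0.39,0.1,0,0,0]'
python3 -m jog '[150,0,0.38,0.13,0,0,0, 150,0,0.38,0.13,0,0,0, 150,0,0.37,0.15,0,0,0]'
python3 - <<'E'
from h import *
d=snap('scene','scene9')
cv2.imwrite('pics/crop9.png',cv2.resize(d['color'][90:310,140:380],None,fx=2.7,fy=2.7,interpolation=cv2.INTER_CUBIC))
E
```

```text
clock: 19.27
eef_pos: [0.5587, -0.0748, 0.1187]
eef_rot: [-0.0, 0.625, 0.781, -0.0]
wrist_force: [0.7, 0.4, 0.7]
opening: 0.0361
clock: 19.52
eef_pos: [0.5698, -0.0724, 0.1146]
eef_rot: [-0.0, 0.625, 0.781, -0.0]
wrist_force: [-0.3, 0.5, 0.4]
opening: 0.0365
```

View pics/crop9.png

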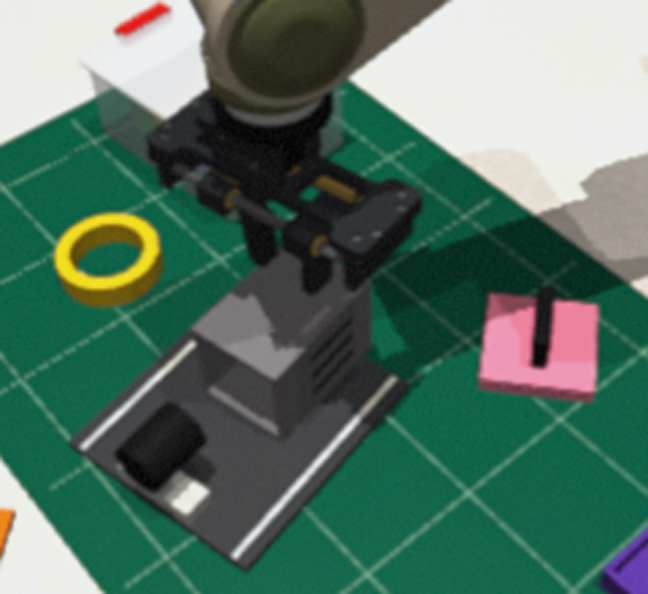

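The housing has fallen flat on the plate with its mouth towards the camera. I lift clear and back away to the robot side, then check.

```bash

python3 -m jog '[150,0,0,-1,0,0,0, 150,0,0,-2,0,0,0, 150,0,0,-3,0,0,0, 150,0,0,-3,0,0,0, 150,0,-1,-2,0,0,0, 150,0,-3,0,0,0,0, 150,0,-3,0,0,0,0, 150,0,-3,0,0,0,0, 150,0,-3,0,0,0,0, 150,0,-3,0,0,0,0, 150,0,-2,0,0,0,0, 150,0,0,0,0,0,0]'
python3 -m jog '[150,-2,0,0,0,0,0, 150,-3,0,0,0,0,0, 150,-3,0,0,0,0,0, 150,-3,0,0,0,0,0, 150,-3,0,0,0,0,0, 150,-2,0,0,0,0,0, 150,0,0,0,0,0,0, 150,0,0,0,0,0,0]'
python3 - <<'E'
from h import *
snap('scene','scene10');snap('top','top10')
c=np.array([.6345,-.062]);a=np.radians(12.5);ex=np.array([np.cos(a),np.sin(a)]);ey=np.array([-ex[1],ex[0]])
for n in ['top10','scene10']:
    d=load(n);W=cloud(d);hsv=cv2.cvtColor(d['color'],cv2.COLOR_BGR2HSV);h,s,v=cv2.split(hsv);Z=W[...,2]
    Q=W[...,:2]-c; px=Q@ex; py=Q@ey
    m=(abs(px)<.18)&(abs(py)<.09)&(Z>.08)&(Z<.1)
    P=np.c_[px[m],py[m]]*1000;A=np.c_[P/1000,np.ones(len(P))]
    print(n,'housing top',m.sum(),cv2.minAreaRect(P.astype(np.float32)),'z',np.median(Z[m]),'slope',np.linalg.lstsq(A,Z[m],rcond=None)[0].round(3))
    def o(nm,m):
        P=W[m];print(nm,m.sum(),cv2.minAreaRect((P[:,:2]*1000).astype(np.float32)),P.mean(0).round(4))
    red=((h<6)|(h>174))&(s>180)
    o('lid',red&(abs(W[...,1]-.3)<.08)&(abs(W[...,0]-.445)<.08)&(Z>.015)&(Z<.03))
    o('yellow',(h>22)&(h<35)&(s>150)&(Z<.04))
    o('screw',red&(abs(W[...,0]-.625)<.08)&(abs(W[...,1]-.23)<.1)&(Z>0)&(Z<.05))
print(env.sense()['wrist_force'])
E
```

```text
clock: 20.57
eef_pos: [0.3914, -0.1122, 0.2257]
eef_rot: [0.0, 0.625, 0.78, -0.0]
wrist_force: [0.2, 0.3, 1.0]
opening: 0.0365
clock: 21.23
eef_pos: [0.4291, -0.2682, 0.2248]
eef_rot: [-0.0, 0.625, 0.781, 0.0]
wrist_force: [-0.6, 0.8, -0.4]
opening: 0.0362
top10 housing top 1738 ((-4.3121185302734375, 4.194446563720703), (217.1287384033203, 80.18585205078125), 0.13316011428833008) z 0.08811471919498576 slope [-0.01  -0.003  0.087]
lid 1137 ((444.1512145996094, 297.43017578125), (88.03631591796875, 90.21126556396484), 13.210023880004883) [0.4439 0.2952 0.0207]
yellow 619 ((626.2097778320312, -265.21588134765625), (87.78751373291016, 90.09629821777344), 46.124961853027344) [ 0.6251 -0.2649  0.0226]
screw 384 ((623.0186767578125, 232.0936737060547), (100.62881469726562, 24.426315307617188), 83.54439544677734) [0.622  0.2311 0.0225]
scene10 housing top 1843 ((-8.807205200195312, 3.7504425048828125), (82.06883239746094, 209.06163024902344), 89.89442443847656) z 0.08765811691186048 slope [-0.005 -0.01   0.087]
lid 1598 ((447.3686828613281, 297.74713134765625), (91.34060668945312, 87.34771728515625), 12.7451753616333) [0.4543 0.2998 0.0208]
yellow 839 ((623.293212890625, -278.069580078125), (118.0786361694336, 92.04816436767578), 66.46158599853516) [ 0.6289 -0.2618  0.0184]
screw 774 ((622.8529663085938, 233.9675750732422), (98.36337280273438, 30.794544219970703), 83.96641540527344) [0.6281 0.2353 0.0224]
[0.05472418 0.25968673 0.38736436]
```

View pics/scene10.png

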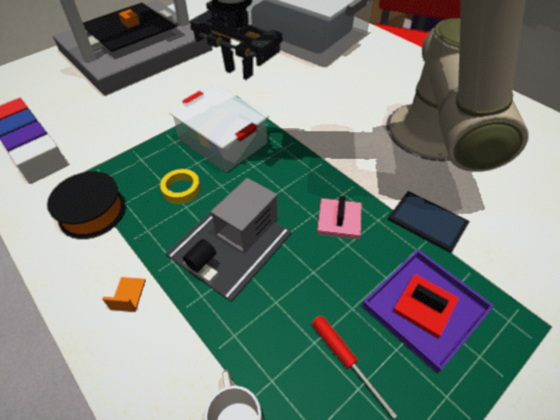

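View pics/top10.png

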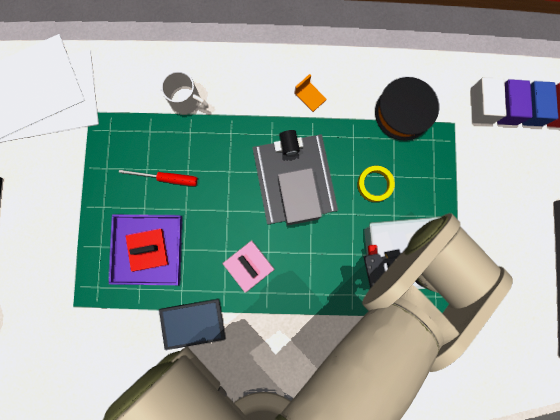

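The top rectangle was stretched by the inspection camera's own top, so I measure the housing without it.

```bash

python3 - <<'E'
from h import *
c=np.array([.6345,-.062]);a=np.radians(12.5);ex=np.array([np.cos(a),np.sin(a)]);ey=np.array([-ex[1],ex[0]])
for n in ['top10','scene10']:
    d=load(n);W=cloud(d);Z=W[...,2];Q=W[...,:2]-c; px=Q@ex; py=Q@ey
    m=(px>-.18)&(px<.045)&(abs(py)<.09)&(Z>.08)&(Z<.1)
    P=np.c_[px[m],py[m]]*1000
    print(n,cv2.minAreaRect(P.astype(np.float32)),P.min(0),P.max(0),Z[m].min())
print(env.sense()['clock'],abs(env.sense()['joint_velocities']).max())
env.close_job()
E
```

```text
top10 ((-55.08065414428711, 4.076457977294922), (115.59140014648438, 80.18585205078125), 0.13316012918949127) [-112.85057676  -36.05537916] [ 2.77442501 44.2867618 ] 0.08132512313751582
scene10 ((-54.48707580566406, 3.8346176147460938), (82.06883239746094, 117.70175170898438), 89.89442443847656) [-113.31044057  -37.30436556] [ 4.37188133 44.7793246 ] 0.08008054176448091
21.3333 0.008992818422784576
the job is handed in; nothing more can be done
```

The job is done and handed in at 21.3 s. `close_job()` reports no verdict, so what follows is from my own last camera checks.

- **Lid:** I lifted the red lid by its grip bar, set it down in the tray and released it. It lies flat with the handle up, about 5 mm or less from the tray's centre, with its top at 20.7 mm where 21 mm was expected. The housing was still upright at that point.
- **Housing:** I slid it to the step with a low push, then tipped it on an arc near its top until it fell flat. It lies between the white lines with its mouth towards the camera.

| Check | Measured | Required |
|---|---|---|
| Mouth at plate x | about +3 mm | -45 to 48 mm |
| Foot at plate x | about -113 mm | below -40 mm |
| Distance off the centreline | 4 mm | within 35 mm |
| Angle to plate x | about 0.1° | within 0.3 rad (17°) |
| Top face height | 88 mm (centre about 48 mm) | centre at 42 to 54 mm |

- **Bystanders:** the roll and the screwdriver each measured within about 5 mm of where they started, against the 25 mm limit.
- **Robot:** the arm is clear of everything, and the wrist force reads about 0.

One check disagreed at first: the first rectangle fitted to the housing came out 217 mm long because it took in the top of the inspection camera. Measured again without the camera, it came out at 116 to 118 x 80 to 82 mm, which matches the housing.

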